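Take the turned handle out of the lathe and show its bore to the inspection camera

ROBOT

A 6-joint arm with a two-finger parallel gripper is mounted at the origin on the work surface. World frame = base frame: x ahead of the robot, y to its left, z up, the work surface at z = 0. Lengths are in m, angles in rad, forces in N, time in s.
With the tool pointing down it reaches from about 0.425 to 0.95 m from the base axis. Payload 3.5 kg.
Tool frame: the origin (TCP) lies midway between the tips of the shut fingers; the grasp point (between the pads) lies ctrl.grasp_offset behind it (ctrl.grasp_offset is the distance from the TCP to the grasp point, in m); x points along the fingers, y is the direction in which the jaws open and shut, and the axes are right-handed (so a half turn about x gives the same grasp; the last joint's range is limited). The gripper opens to 85 mm and grips with 20 to 120 N. Pads are 22 mm wide; open, the fingers measure 114 mm over their backs; the gripper's body (76 mm by 85 mm) begins 54 mm behind the grasp point. The pads swing forward as they close: fully open they stand 13 mm farther back than shut.
Start: joints at [-1.252, 0.286, 1.577, -0, 1.279, -0.15], TCP at [0.305, -0.602, 0.231] pointing down, gripper open.
Joint ranges: [-2.77, 2.77], [-0.9, 2.22], [0.21, 2.48], [-1.53, 4.67], [0.24, 2.81], [-2.84, 2.84]. Speed limits (rad/s): [2.79, 2.79, 3.14, 3.14, 3.14, 3.14].

INTERFACE

Orientations are given as a unit quaternion [x, y, z, w].
In Python, from plant import readout, read_camera, sign_off, ctrl gives the robot as it stands.
- The arm moves only by the tool drive_tool, never from a script. Its argument "steps" is a list of rows, each a list of 5 numbers: the shift along the tool's x, y, z in cm, then the turn about the tool's x in degrees, then the opening, from 0 (shut) to 1 (fully open). A call has 1 to 10 rows; each row shifts and turns the commanded pose from where the row before left it, along the tool's axes as they then stand; what a row does not reach is not made up. A row lasts 1/10 s, in which the tool goes at most 50 mm and 8.59 degrees, less where a joint would pass 70% of its speed; a pose out of reach is approached as far as the arm can. A call is refused whole if a number of a shift passes 5 or a number of a turn 8.59, either way. A call with a gripper value outside its range is refused whole. The fingers move at their own pace and stop on an object; "force" is the grip in N (left out, the last holds). Time passes only in rows, so rows that do not move let the fingers close. It gives the time, the measured TCP pose, the force and the opening at its end, in the units of the state.
- readout.get_state(): the state, without advancing time (a new reading comes with each control period).
- read_camera(name): name is "scene" or "top"; returns a dict with "frame" (384x512x3 uint8, red, green, blue), "vertical_fov" (degrees; the focal length in pixels is half the picture's height over the tangent of half this angle, whatever the lens; pixels are square), "cx", "cy" (the principal point, pixels), "k1" (the pictures are not rectified: a ray, as slopes to the right and down, at radius r is drawn at 1 + k1 r^2 times it, then the intrinsics apply), "eye" and "orientation" of the camera in the world. Camera axes: x right, y up, looking along -z (the intrinsics and any distortion apply to the point x, -y, -z); pixel columns grow to the right and rows downward; lengths in m; the calibration is good to about 2 mm. A picture is of the moment at which its call begins. There is no depth.
- sign_off(): hands the job in, once; it reports no verdict.
The state is a dict: "time": time; "qpos": joint angles; "dq": joint speeds; "joint_efforts": joint torques, N m; "eef_pos": TCP position; "tcp_rot": TCP orientation; "contact_force": force on the tool from outside, world axes, zero at the start; "wrist_torque": the same for the moment, N m; "opening": opening from 0.0 (shut) to 1.0 (fully open).
Only numpy, scipy, OpenCV 4.12 (cv2) and the standard library are available. Lean on these libraries where they do the work, as an engineer would, in place of code of your own. Each camera call takes 0.05 s, during which the arm holds its last target. There are 200 camera calls.

TASK

The pale tool handle in the lathe is finished, the chuck jaws are slack and the tailstock is unclamped: slide the tailstock back to its stop, draw the handle straight out of the chuck and hold it up to the inspection camera, level and in line with the lens, its brass end squarely facing the lens and 100 mm in front of it. Finish while holding it there, still and in the gripper alone; do not drop it or set it down on the way, do not touch the camera or its stand, and leave the other things on the bench where they are.

Things in the scene. Friction and masses are not known exactly. Their poses are not given: they have to be found in the camera images.
- lathe: Green wood lathe, fixed, 800 mm long. Origin on the bench under the spindle axis, at the front of the chuck jaws. z up; y along the spindle axis towards the headstock (to the robot's left), so -y points from chuck to tailstock; x away from the robot. Axis 205 mm above the bench, bed top 105 mm. Chuck 98 mm diameter at y = 51 to 87 mm; headstock from y = 115 mm, 310 mm high. Nothing stands beside the handle.
- tailstock (a joint): How far the tailstock is slid back from the headstock along the lathe's -y, m: 0 to its stop at 0.120. Starts between 0.003 and 0.03, its point close before the handle's brass end, blocking the handle. Stiff (about 5 N); stays where it is left.
- tailstock_grip (a point): Middle of the tailstock's barrel, on the spindle axis; travels with it, axes as the lathe's. The barrel is a plain green level cylinder, 46 mm diameter, 92 mm long along y (46 mm each way from here), on a 38 mm thick column; free above and on both sides, can be pinched across from above. A handwheel, 88 mm diameter, begins 60 mm from here towards -y.
- centre_point (a point): Point of the steel live centre on the tailstock, on the spindle axis, facing the handle; 116 mm from tailstock_grip towards the headstock; travels with the tailstock.
- handle: Turned pale wooden tool handle in the chuck, round, 185 mm long, 0.15 kg. Origin on its axis near its centre of mass; x runs along it to the brass end (at the start about along the lathe's -y, drooping up to 5 degrees); roll is arbitrary. Straight grip 36 mm diameter from x = -50 to +22 mm; then it tapers to 27 mm, a 31 mm bead and a brass ferrule of 26 mm.
- ferrule_end (a point): Centre of the brass end face (with a dark bore) of the handle in the chuck, at x = +90 mm of the handle; axes as the handle's.
- spigot_end (a point): Centre of that handle's other end, at x = -95 mm. The spigot, 30 mm diameter, from x = -95 to -50 mm, is all inside the jaws at the start, with 0.7 mm of play all round: draw it 45 mm along the lathe's -y, better 60, before moving it aside.
- lens (a point): Centre of the front glass of the inspection camera, a grey box with black lens and white ring light of 68 mm diameter. Its x is the viewing direction (level, away from the camera), z up. Its height differs from run to run, 180 to 270 mm above the bench.
- camera_stand: Stand of the inspection camera: dark steel base plate 130 x 120 x 14 mm and a column to 380 mm height. Origin on the bench below the lens glass, x the viewing direction. The column stands at x = -90 mm, the plate reaches from -115 to +15 mm.
- tray: bystander: plywood tray, fixed, 250 x 100 x 35 mm, holding the dark finished handle; origin under its centre
- finished_handle: bystander: a dark handle of the same shape as the one in the chuck, already inspected, lying in the plywood tray; origin on its axis in mid-length. Leave it there.
- gouge: bystander: turning gouge, 400 mm long, pale wooden handle, steel shaft, lying on the bench; origin under its ferrule
- skew_chisel: bystander: skew chisel like the gouge, 390 mm long, with a wider flat blade; origin under its ferrule
- tool_rest: bystander: the lathe's banjo and tool rest, taken off and standing on the bench: green foot 200 x 55 mm, T-bar 170 mm long, 135 mm high; origin under the middle of the foot
- wax_tin: bystander: yellow round tin with a white lid, 74 mm across, 45 mm high; origin under its centre
- sanding_block: bystander: cork sanding block, 100 x 60 x 30 mm; origin under its centre
- chuck_key: bystander: T-shaped steel chuck key, 125 mm long, 110 mm across the T; origin under the shank
- blank: bystander: square wooden blank, 220 x 42 x 42 mm, lying; origin under its centre
Not all that is in view belongs to the job. Leave any grey look-alike of the handle alone.

How it is judged:
By the outcome, as a careful person would: the job done as asked, in the order asked, and still so for the second after the job is handed in, while the arm keeps its last pose, push and grip.
It also fails if it takes over 51 s, if anything falls off the work surface, if the arm or the gripper's body presses on something with over 40 N, if the wrist force passes 120 N, or if a joint passes its speed limit or range.

## Working session

There is one attempt and no reset: what is moved stays moved. The work goes in short steps, Python scripts to look and compute and a tool call to move; the robot and the scene stay as the last step left them, time stands still between calls to the robot, and variables do not carry over. Pictures are saved under pics/ and viewed, about 8 in all and at most 12, crops included, and the job is handed in when it is done.

Besides the shell and the picture viewer there is one more tool, called after ">>>" in YAML: its name, and indented under it one key for each argument. drive_tool: Moves the arm, as the interface text tells. Its arguments: {"type":"object","properties":{"steps":{"type":"array","items":{"type":"array","items":{"type":"number"}}},"force":{"type":"number"}},"required":["steps"]}

```bash
mkdir -p pics; ls
cat > h.py <<'E'
import numpy as np, cv2
from scipy.spatial.transform import Rotation as R
from plant import readout, read_camera, sign_off, ctrl
def intr(c):
    h,w=c["frame"].shape[:2]; f=h/2/np.tan(np.radians(c["vertical_fov"]/2))
    return np.array([[f,0,c["cx"]],[0,f,c["cy"]],[0,0,1]]), np.array([c["k1"],0,0,0,0.])
def ray(c,uv):
    K,d=intr(c); p=cv2.undistortPoints(np.array(uv,float).reshape(-1,1,2),K,d).reshape(-1,2)
    v=np.c_[p[:,0],-p[:,1],-np.ones(len(p))]; v=R.from_quat(c["orientation"]).apply(v)
    return np.array(c["eye"]), v/np.linalg.norm(v,axis=1)[:,None]
def onz(c,uv,z):
    e,v=ray(c,uv); return e+v*((z-e[2])/v[:,2])[:,None]
def tri(c1,u1,c2,u2):
    e1,v1=ray(c1,[u1]); e2,v2=ray(c2,[u2]); v1=v1[0];v2=v2[0]
    s=np.linalg.lstsq(np.c_[v1,-v2],e2-e1,rcond=None)[0]
    a=e1+s[0]*v1;b=e2+s[1]*v2; return (a+b)/2,np.linalg.norm(a-b)
def proj(c,P):
    K,d=intr(c); q=R.from_quat(c["orientation"]).inv().apply(np.atleast_2d(P)-np.array(c["eye"]))
    q=q*[1,-1,-1]; return cv2.projectPoints(q.reshape(-1,1,3),np.zeros(3),np.zeros(3),K,d)[0].reshape(-1,2)
def snap(name,tag):
    c=read_camera(name); np.save(f"pics/{tag}.npy",c,allow_pickle=True)
    return c
def load(tag): return np.load(f"pics/{tag}.npy",allow_pickle=True).item()
def save(img,fn,s=1): cv2.imwrite(f"pics/{fn}.png",cv2.resize(img[:,:,::-1],None,fx=s,fy=s,interpolation=cv2.INTER_CUBIC))
E
python3 - <<'E'
from h import *
for n in("scene","top"):
    c=snap(n,n+"0"); save(c["frame"],n+"0",1.56)
    print(n,c["eye"],c["orientation"],c["vertical_fov"],c["cx"],c["cy"],c["k1"])
s=readout.get_state(); print(s, ctrl.grasp_offset)
E
```

```text
pics
scene [1.40825729 0.06135499 1.68490737] [0.19302235 0.18452177 0.68527065 0.67756787] 44.337456800077625 254.0315506221413 184.9612828323104 -0.11679397879056695
top [0.32505393 0.05367107 1.33915532] [-0.05480944  0.04383683  0.70937829 -0.70132496] 56.78794797477459 249.76263422014875 188.7219965979915 -0.07442791314326425
{'time': 0.1, 'qpos': array([-1.25201072e+00,  2.87126770e-01,  1.57803266e+00, -2.46165986e-06,
        1.27857636e+00, -1.49993446e-01]), 'dq': array([ 0.00116501, -0.00075223, -0.0035506 , -0.00055477,  0.00075988,
       -0.00147173]), 'joint_efforts': array([ 2.34417848e-04, -4.07296729e+01, -2.93698275e+01, -2.03073214e-04,
        3.40254934e-03, -8.20582216e-06]), 'eef_pos': array([ 0.30480646, -0.60160092,  0.23005123]), 'tcp_rot': array([-0.68770671, -0.16498012,  0.68783612, -0.16347022]), 'contact_force': array([ 0.00499621, -0.15760801,  0.15386366]), 'wrist_torque': array([ 0.02424491,  0.00484203, -0.00482313]), 'opening': 0.998891293863013} 0.0187
```

View pics/scene0.png

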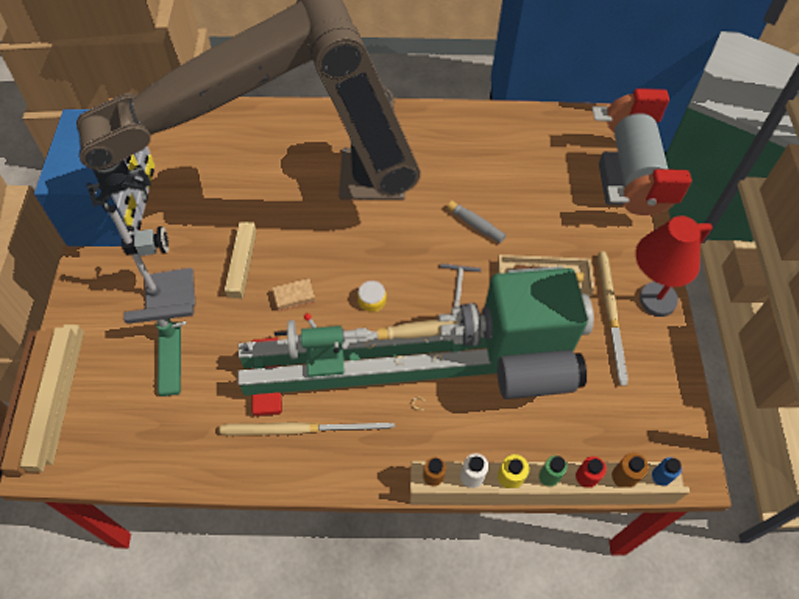

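View pics/top0.png

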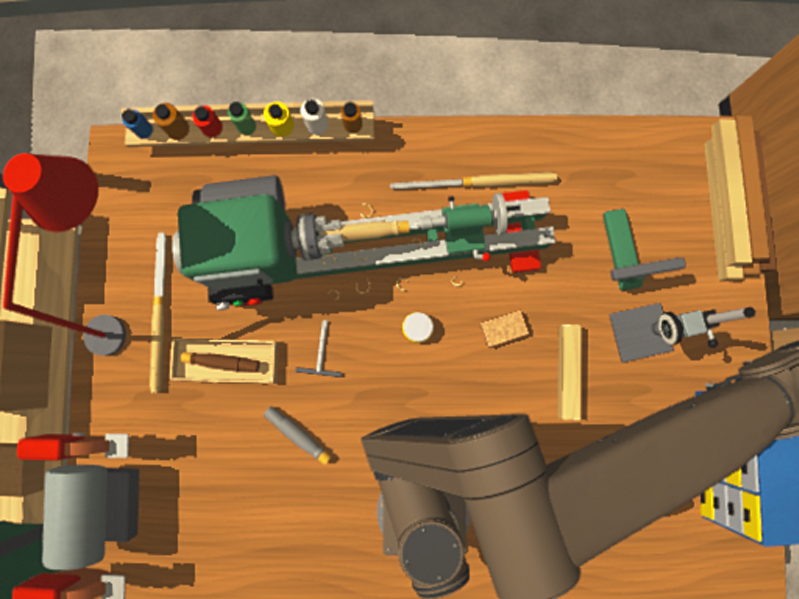

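The scene view shows the lathe. The pale handle is at about (415,328) and the tailstock barrel at (322,338). The inspection camera is at (150,240), next to the gripper. The top view shows the handle at (375,233), the barrel at (468,218) and the lens at (668,328).

Candidates for the handle:
- The pale one between chuck and centre, top (375,233). This is the one meant: it is in the chuck with the brass end to the tailstock.
- The grey look-alike on the bench, top (300,435).
- The dark one in the tray, top (225,362).

An enlarged crop will confirm this.

Run:
```python
from h import *
s=load("scene0")["frame"];t=load("top0")["frame"]
def cr(f,x,y,w,h):
    a=cv2.resize(f[y:y+h,x:x+w],(w*4,h*4),interpolation=cv2.INTER_CUBIC)
    return a
a=np.vstack([cr(t,180,110,190,70),cr(s,140,190,190,70)]) # 760x560
save(a,"lathe0")
b=np.hstack([cr(t,385,170,100,72),cr(s,60,90,90,72)]); 
b=np.vstack([b,np.hstack([cr(t,385,170,100,72)*0,cr(s,60,135,90,72)])])
save(b,"cam0")
```

```text
(no output)
```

View pics/lathe0.png

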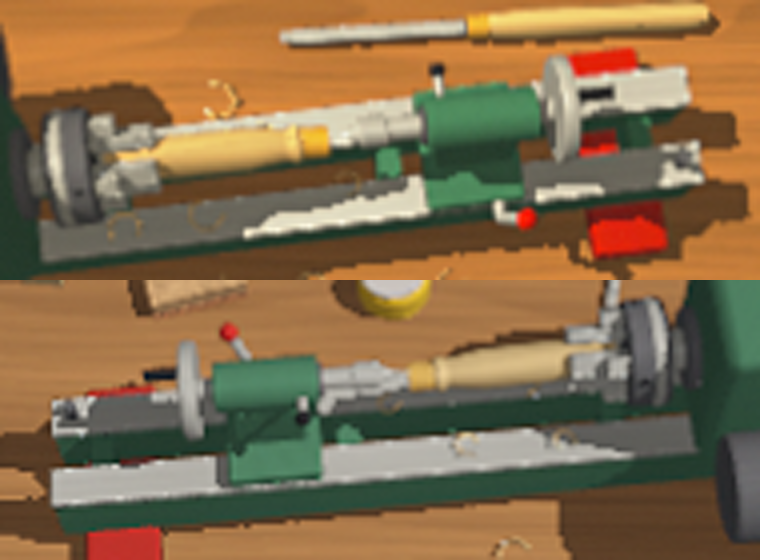

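View pics/cam0.png

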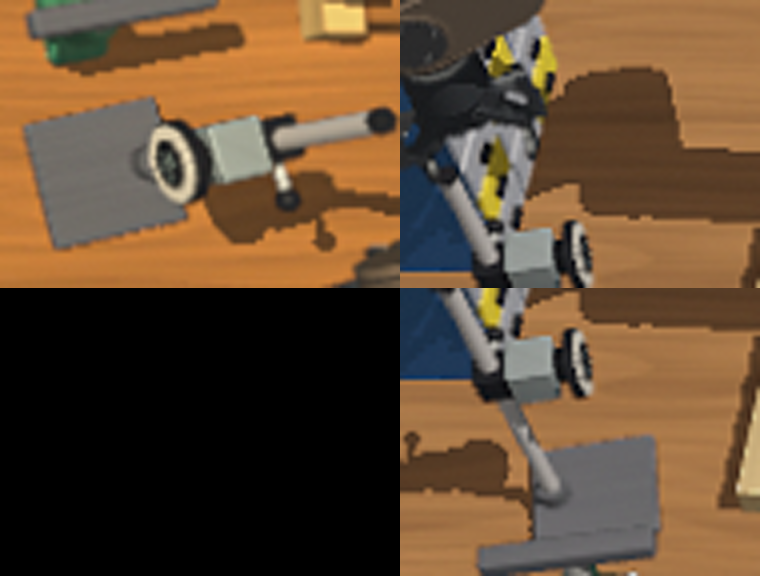

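The crop confirms it: the pale handle is in the jaws. Its brass end is at crop (328,141) in the top view and (408,376) in the scene view, right at the live centre. Camera crop: the ring light's centre is at (175,162) in the top view and (580,365) in the scene view.

Run:
```python
from h import *
T=load("top0");S=load("scene0")
t=lambda u,v:(180+u/4-.375,110+v/4-.375); s=lambda u,v:(140+u/4-.375,190+(v-280)/4-.375)
def midline(c,box,lohi):
    x,y,w,h=box; hsv=cv2.cvtColor(c["frame"][y:y+h,x:x+w],cv2.COLOR_RGB2HSV)
    m=cv2.inRange(hsv,*map(np.array,lohi)); n,l,st,_=cv2.connectedComponentsWithStats(m)
    k=1+np.argmax(st[1:,4]); m=l==k; print("comp",st[k]+[x,y,0,0,0])
    return m
def plane(c,uv):
    e,v=ray(c,uv); n=np.linalg.svd(v)[2][2]; return n,n@e
def line(u1,u2):
    n1,d1=plane(T,u1);n2,d2=plane(S,u2); d=np.cross(n1,n2);d/=np.linalg.norm(d)
    p=np.linalg.lstsq(np.array([n1,n2,[0,1,0]]),np.array([d1,d2,0.]),rcond=None)[0]
    return p,d*np.sign(-d[1])
# barrel
p,d=line([t(430,116.5),t(540,111)],[s(215,385),s(320,379)])
print("barrel axis p(y=0)",p,"d",d, "yaw",np.degrees(np.arctan2(d[0],-d[1])))
def show(n,a,b): P,e=tri(T,a,S,b); print(n,P.round(4),"gap",round(e,4))
# handle masks
for c,b,nm in((T,(205,135,60,25),"T"),(S,(244,200,42,20),"S")):
    m=midline(c,b,((12,60,120),(30,200,255)))
    cols=np.where(m.any(0))[0]
    print(nm,[(b[0]+k,b[1]+np.where(m[:,k])[0].min(),b[1]+np.where(m[:,k])[0].max()) for k in cols[::4]])
show("ferrule",t(327,141),s(409,377))
show("barrel chuckend",t(425,117),s(320,379)); show("barrel wheelend",t(542,111),s(214,385))
tc=lambda u,v:(385+u/4-.375,170+v/4-.375); sc=lambda u,v:(60+(u-400)/4-.375,135+(v-288)/4-.375)
show("ring",tc(175,163),sc(581,363))
# base plate corners, top face z=.014: top view corners
q=onz(T,[tc(24,127),tc(154,97),tc(186,218),tc(57,249)],.014); print(q.round(4)); print([np.linalg.norm(q[i]-q[i-1]).round(4) for i in range(4)])
print("pxs",proj(T,p+d*.2),proj(S,p+d*.2))
```

```text
barrel axis p(y=0) [ 6.44340985e-01 -2.77555756e-17  2.14291307e-01] d [ 0.05402944 -0.99723603 -0.05100119] yaw 3.101206702111314
comp [206 141  57  13 441]
T [(np.int64(206), np.int64(149), np.int64(149)), (np.int64(210), np.int64(147), np.int64(149)), (np.int64(214), np.int64(147), np.int64(150)), (np.int64(218), np.int64(146), np.int64(150)), (np.int64(222), np.int64(143), np.int64(152)), (np.int64(226), np.int64(143), np.int64(153)), (np.int64(230), np.int64(143), np.int64(152)), (np.int64(234), np.int64(142), np.int64(152)), (np.int64(238), np.int64(142), np.int64(151)), (np.int64(242), np.int64(142), np.int64(151)), (np.int64(246), np.int64(141), np.int64(150)), (np.int64(250), np.int64(142), np.int64(149)), (np.int64(254), np.int64(141), np.int64(149)), (np.int64(258), np.int64(141), np.int64(148)), (np.int64(262), np.int64(143), np.int64(147))]
comp [244 200  42  18 570]
S [(np.int64(244), np.int64(200), np.int64(217)), (np.int64(248), np.int64(200), np.int64(216)), (np.int64(252), np.int64(200), np.int64(216)), (np.int64(256), np.int64(200), np.int64(216)), (np.int64(260), np.int64(200), np.int64(216)), (np.int64(264), np.int64(200), np.int64(215)), (np.int64(268), np.int64(200), np.int64(215)), (np.int64(272), np.int64(200), np.int64(215)), (np.int64(276), np.int64(200), np.int64(214)), (np.int64(280), np.int64(200), np.int64(213)), (np.int64(284), np.int64(200), np.int64(207))]
ferrule [0.633  0.0323 0.1919] gap 0.0034
barrel chuckend [ 0.6467 -0.0466  0.2123] gap 0.0057
barrel wheelend [ 0.6517 -0.1415  0.2085] gap 0.009
ring [ 0.4049 -0.4907  0.2317] gap 0.0048
[[ 0.4566 -0.4573  0.014 ]
 [ 0.4834 -0.5852  0.014 ]
 [ 0.3683 -0.6078  0.014 ]
 [ 0.3417 -0.4817  0.014 ]]
[np.float64(0.1174), np.float64(0.1307), np.float64(0.1172), np.float64(0.1288)]
pxs [[330.98321242 136.57816709]] [[175.53323928 216.88286932]]
```

Run:
```python
from h import *
T=load("top0");S=load("scene0")
t=lambda u,v:(180+u/4-.375,110+v/4-.375); s=lambda u,v:(140+u/4-.375,190+(v-280)/4-.375)
yaw=lambda d:np.degrees(np.arctan2(d[0],-d[1])).round(2)
b=onz(S,[s(690,450),s(54,505)],.105); print("bed scene",b.round(4),yaw(b[1]-b[0]))
b=onz(T,[t(45,250),t(700,182)],.105); print("bed top",b.round(4),yaw(b[1]-b[0]))
b=onz(T,[t(430,116.5),t(540,111)],.205); print("barrel top",b.round(4),yaw(b[1]-b[0]))
b=onz(S,[s(320,379),s(215,385)],.205); print("barrel sc",b.round(4),yaw(b[1]-b[0]))
L=[]
for c,(x,y,w,h) in((T,(218,130,47,30)),(S,(240,185,44,40))):
    hsv=cv2.cvtColor(c["frame"][y:y+h,x:x+w],cv2.COLOR_RGB2HSV)
    m=cv2.inRange(hsv,(12,60,120),(30,200,255)); n,l,st,_=cv2.connectedComponentsWithStats(m)
    k=1+np.argmax(st[1:,4]); m=l==k; pts=[]
    for i in range(w):
        r=np.where(m[:,i])[0]
        if len(r)>3: pts.append((x+i,y+(r.min()+r.max())/2,len(r)))
    L.append(np.array(pts)); print([tuple(np.round(p,1)) for p in pts[::3]])
np.save("mid.npy",np.array(L,dtype=object),allow_pickle=True)
q=readout.get_state()["tcp_rot"]; print(R.from_quat(q).as_matrix().round(4))
```

```text
bed scene [[ 0.6604  0.2942  0.105 ]
 [ 0.7246 -0.2883  0.105 ]] 6.29
bed top [[ 0.5607  0.2804  0.105 ]
 [ 0.6149 -0.3031  0.105 ]] 5.3
barrel top [[ 0.6491 -0.0542  0.205 ]
 [ 0.6527 -0.145   0.205 ]] 2.28
barrel sc [[ 0.6431 -0.0443  0.205 ]
 [ 0.6505 -0.1366  0.205 ]] 4.63
[(np.float64(218.0), np.float64(131.5), np.float64(4.0)), (np.float64(221.0), np.float64(135.5), np.float64(9.0)), (np.float64(224.0), np.float64(135.5), np.float64(12.0)), (np.float64(227.0), np.float64(135.0), np.float64(11.0)), (np.float64(230.0), np.float64(135.0), np.float64(11.0)), (np.float64(233.0), np.float64(135.0), np.float64(11.0)), (np.float64(236.0), np.float64(134.5), np.float64(10.0)), (np.float64(239.0), np.float64(134.5), np.float64(10.0)), (np.float64(242.0), np.float64(134.0), np.float64(9.0)), (np.float64(245.0), np.float64(134.0), np.float64(9.0)), (np.float64(248.0), np.float64(134.0), np.float64(9.0)), (np.float64(251.0), np.float64(133.5), np.float64(8.0)), (np.float64(254.0), np.float64(133.5), np.float64(8.0)), (np.float64(257.0), np.float64(133.5), np.float64(8.0)), (np.float64(260.0
[... 376 characters left out ...]
t64(31.0)), (np.float64(255.0), np.float64(200.5), np.float64(31.0)), (np.float64(258.0), np.float64(200.5), np.float64(30.0)), (np.float64(261.0), np.float64(200.5), np.float64(31.0)), (np.float64(264.0), np.float64(200.0), np.float64(28.0)), (np.float64(267.0), np.float64(200.0), np.float64(28.0)), (np.float64(270.0), np.float64(200.0), np.float64(28.0)), (np.float64(273.0), np.float64(200.0), np.float64(28.0)), (np.float64(276.0), np.float64(199.5), np.float64(28.0)), (np.float64(279.0), np.float64(199.5), np.float64(27.0)), (np.float64(282.0), np.float64(196.5), np.float64(20.0))]
[[-7.000e-04  4.518e-01 -8.921e-01]
 [ 2.000e-03 -8.921e-01 -4.518e-01]
 [-1.000e+00 -2.100e-03 -3.000e-04]]
```

Run:
```python
from h import *
T=load("top0");S=load("scene0")
s=lambda u,v:(140+u/4-.375,190+(v-280)/4-.375)
us=np.array([222,226,230,234,238,242,246,250,254]);vm=np.array([147.5,148,147.5,147,146.5,146.5,145.5,145.5,145])
k=np.polyfit(us,vm,1)
a=[(222,np.polyval(k,222)),(254,np.polyval(k,254))]; b=[s(445,373),s(565,362)]
def plane(c,uv):
    e,v=ray(c,uv); n=np.linalg.svd(v)[2][2]; n=np.cross(v[0],v[1]); n/=np.linalg.norm(n); return n,n@e
n1,d1=plane(T,a);n2,d2=plane(S,b);d=np.cross(n1,n2);d/=np.linalg.norm(d);d*=np.sign(-d[1])
p=np.linalg.solve(np.array([n1,n2,[0,1,0.]]),[d1,d2,.0323])
print("at ferrule",p,"d",d,"yaw",np.degrees(np.arctan2(d[0],-d[1])),"droop",np.degrees(np.arcsin(-d[2])))
print("origin",p-.09*d,"spigot",p-.185*d)
e,v=ray(S,[b[0]]);
```

```text
at ferrule [0.63377291 0.0323     0.19429049] d [ 0.09174381 -0.99458029 -0.04891949] yaw 5.2702628814922985 droop 2.8039995227641543
origin [0.62551597 0.12181223 0.19869324] spigot [0.61680031 0.21629735 0.20334059]
```

>>> drive_tool:
  steps:
    - [-3,0,0,0,1]
    - [-5,0,0,0,1]
    - [-5,0,0,0,1]
    - [-5,0,0,0,1]
    - [-4,0,0,0,1]
  force: 40

```text
time: 0.6
eef_pos: [0.305, -0.602, 0.4546]
tcp_rot: [0.688, 0.163, -0.688, 0.165]
contact_force: [-0.5, -0.2, 0.0]
opening: 1.0
```

```bash
cat >> h.py <<'E'
def plan(P,yawy,n,n_turn=None):
    "rows (tool cm, deg) to world TCP P with tool y at heading yawy deg, over n rows"
    s=readout.get_state(); M=R.from_quat(s["tcp_rot"]).as_matrix(); h=np.degrees(np.arctan2(M[1,1],M[0,1]))
    D=(np.array(P)-s["eef_pos"])*100/n; dh=(yawy-h+180)%360-180; nt=n_turn or n; rows=[]
    for i in range(n):
        a=np.radians(h); y=np.array([np.cos(a),np.sin(a)]); z=np.array([np.sin(a),-np.cos(a)])
        r=-dh/nt if i<nt else 0; rows.append([round(-D[2],2),round(D[:2]@y,2),round(D[:2]@z,2),round(r,1)]); h-=r
    print("dh",dh.round(2),"D",(D*n).round(2)); print(rows)
E
python3 - <<'E'
from h import *
M=R.from_quat(readout.get_state()["tcp_rot"]).as_matrix(); print(M.round(3))
plan([.649,-.095,.40],5.4,20,10)
E
```

```text
[[ 0.001  0.452 -0.892]
 [-0.002 -0.892 -0.452]
 [-1.     0.002  0.   ]]
dh 68.54 D [34.4  50.7  -5.46]
[[np.float64(0.27), np.float64(-1.48), np.float64(-2.68), np.float64(-6.9)], [np.float64(0.27), np.float64(-1.15), np.float64(-2.84), np.float64(-6.9)], [np.float64(0.27), np.float64(-0.81), np.float64(-2.96), np.float64(-6.9)], [np.float64(0.27), np.float64(-0.45), np.float64(-3.03), np.float64(-6.9)], [np.float64(0.27), np.float64(-0.08), np.float64(-3.06), np.float64(-6.9)], [np.float64(0.27), np.float64(0.28), np.float64(-3.05), np.float64(-6.9)], [np.float64(0.27), np.float64(0.64), np.float64(-2.99), np.float64(-6.9)], [np.float64(0.27), np.float64(1.0), np.float64(-2.9), np.float64(-6.9)], [np.float64(0.27), np.float64(1.34), np.float64(-2.76), np.float64(-6.9)], [np.float64(0.27), np.float64(1.66), np.float64(-2.58), np.float64(-6.9)], [np.float64(0.27), np.float64(1.95), np.float64(-2.36), 0], [np.float64(0.27), np.float64(1.95), np.float64(-2.36), 0], [np.float64(0.27), np.float64(1.95), np.float64(-2.36), 0], [np.float64(0.27), np.float64(1.95), np.float64(-2.36), 0], [np.float64(0.27), np.float64(1.95), np.float64(-2.36), 0], [np.float64(0.27), np.float64(1.95), np.float64(-2.36), 0], [np.float64(0.27), np.float64(1.95), np.float64(-2.36), 0], [np.float64(0.27), np.float64(1.95), np.float64(-2.36), 0], [np.float64(0.27), np.float64(1.95), np.float64(-2.36), 0], [np.float64(0.27), np.float64(1.95), np.float64(-2.36), 0]]
```

>>> drive_tool:
  steps:
    - [0,-1.5,-2.7,-6.9,1]
    - [0,-1.2,-2.8,-6.9,1]
    - [0,-0.8,-3,-6.9,1]
    - [0,-0.5,-3,-6.9,1]
    - [0,-0.1,-3.1,-6.9,1]
    - [0,0.3,-3.1,-6.9,1]
    - [0,0.6,-3,-6.9,1]
    - [0,1,-2.9,-6.9,1]
    - [0,1.3,-2.8,-6.9,1]
    - [0,1.7,-2.6,-6.9,1]

```text
time: 1.6
eef_pos: [0.4761, -0.3444, 0.4507]
tcp_rot: [0.473, 0.526, -0.472, 0.526]
contact_force: [0.1, 0.0, 0.3]
opening: 1.005
```

>>> drive_tool:
  steps:
    - [0.5,2,-2.4,0,1]
    - [0.5,2,-2.4,0,1]
    - [0.5,2,-2.4,0,1]
    - [0.5,2,-2.4,0,1]
    - [0.5,2,-2.4,0,1]
    - [0.5,2,-2.4,0,1]
    - [0.5,2,-2.4,0,1]
    - [0.5,2,-2.4,0,1]
    - [0.5,1.9,-2.3,0,1]
    - [0.5,1.9,-2.2,0,1]

```text
time: 2.6
eef_pos: [0.6489, -0.0883, 0.4003]
tcp_rot: [0.474, 0.525, -0.474, 0.525]
contact_force: [0.3, 1.0, 0.6]
opening: 1.004
```

Run:
```python
from h import *
plan([.649,-.095,.26],5.4,7,1)
T=snap("top","top1");S=snap("scene","scene1")
f=lambda c,x,y,w,h:cv2.resize(c["frame"][y:y+h,x:x+w],(w*4,h*4),interpolation=cv2.INTER_CUBIC)
save(np.vstack([f(T,180,110,190,70),f(S,140,190,190,70)]),"lathe1")
```

```text
dh -0.48 D [ 1.000e-02 -6.700e-01 -1.403e+01]
[[np.float64(2.0), np.float64(-0.01), np.float64(0.1), np.float64(0.5)], [np.float64(2.0), np.float64(-0.01), np.float64(0.1), 0], [np.float64(2.0), np.float64(-0.01), np.float64(0.1), 0], [np.float64(2.0), np.float64(-0.01), np.float64(0.1), 0], [np.float64(2.0), np.float64(-0.01), np.float64(0.1), 0], [np.float64(2.0), np.float64(-0.01), np.float64(0.1), 0], [np.float64(2.0), np.float64(-0.01), np.float64(0.1), 0]]
```

View pics/lathe1.png

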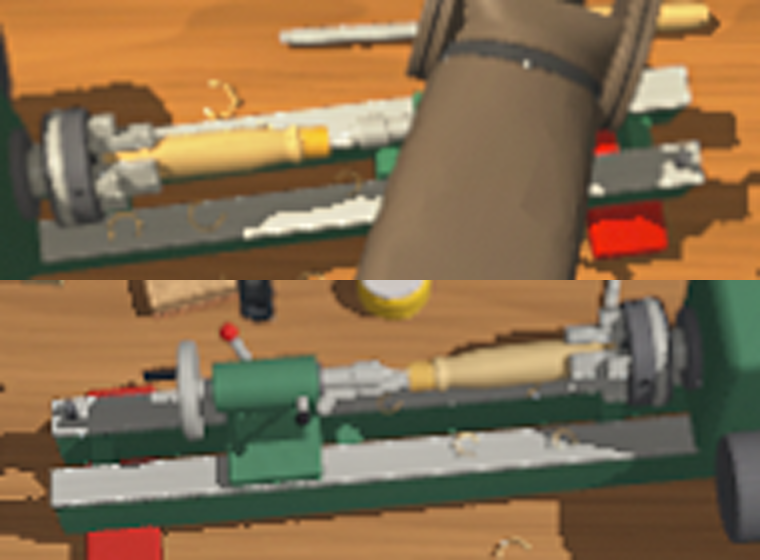

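The barrel is still clear of the gripper in the scene view: barrel at crop (265,382), handle and brass end unchanged at (408,376). Going down onto the barrel.

>>> drive_tool:
  steps:
    - [3,0,0.2,0.5,1]
    - [4,0,0.2,0,1]
    - [4,0,0.2,0,1]
    - [3,0,0.1,0,1]
    - [2.5,0,0,0,1]
    - [2,0,0,0,1]
    - [1.5,0,0,0,1]
    - [1,0,0,0,1]
    - [0,0,0,0,1]

```text
time: 3.6
eef_pos: [0.6483, -0.0967, 0.1898]
tcp_rot: [0.476, 0.524, -0.477, 0.522]
contact_force: [-0.4, -0.5, -0.0]
opening: 1.001
```

>>> drive_tool:
  steps:
    - [0,0,0,0,0.45]
    - [0,0,0,0,0.3]
    - [0,0,0,0,0.3]
    - [0,0,0,0,0.3]
    - [0,0,0,0,0.3]
    - [0,0,0,0,0.3]
  force: 60

```text
time: 4.2
eef_pos: [0.6471, -0.0971, 0.1934]
tcp_rot: [0.474, 0.525, -0.477, 0.522]
contact_force: [-9.4, -0.6, 6.6]
opening: 0.514
```

>>> drive_tool:
  steps:
    - [-0.2,-0.2,0,0,0.3]
    - [0,0,0.5,0,0.3]
    - [0,0,1,0,0.3]
    - [0,0,1.2,0,0.3]
    - [0,0,1.3,0,0.3]
    - [0,0,1.3,0,0.3]
    - [0,0,1.3,0,0.3]
    - [0,0,1.3,0,0.3]
    - [0,0,0.6,0,0.3]
    - [0,0,0,0,0.3]

```text
time: 5.2
eef_pos: [0.6564, -0.1814, 0.1934]
tcp_rot: [0.476, 0.522, -0.475, 0.524]
contact_force: [6.5, 0.7, -2.8]
opening: 0.514
```

>>> drive_tool:
  steps:
    - [0,0.1,0.5,-0.5,0.3]
    - [0,0,0.5,0,0.3]
    - [0,0,0.4,0,0.3]
    - [0,0,0,0,0.3]

```text
time: 5.6
eef_pos: [0.6579, -0.1942, 0.1934]
tcp_rot: [0.475, 0.525, -0.474, 0.524]
contact_force: [2.6, 3.0, -0.2]
opening: 0.518
```

>>> drive_tool:
  steps:
    - [0,0,0.5,0,0.3]
    - [0,0,0.4,0,0.3]
    - [0,0,0,0,0.3]

```text
time: 5.9
eef_pos: [0.6589, -0.2035, 0.1934]
tcp_rot: [0.475, 0.525, -0.474, 0.524]
contact_force: [4.2, 3.6, -0.9]
opening: 0.52
```

>>> drive_tool:
  steps:
    - [0,0,0.4,0,0.3]
    - [0,0,0.3,0,0.3]
    - [0,0,0.2,0,0.3]
    - [0,0,0,0,0.3]

```text
time: 6.3
eef_pos: [0.6594, -0.208, 0.1934]
tcp_rot: [0.476, 0.528, -0.472, 0.522]
contact_force: [1.0, 13.5, 1.5]
opening: 0.515
```

>>> drive_tool:
  steps:
    - [0,0,0.4,0,0.3]
    - [0,0,0,0,0.3]

```text
time: 6.5
eef_pos: [0.6594, -0.208, 0.1934]
tcp_rot: [0.478, 0.53, -0.47, 0.519]
contact_force: [-1.1, 22.5, 3.2]
opening: 0.518
```

>>> drive_tool:
  steps:
    - [0,0,-0.4,0,0.3]
    - [0,0,-0.3,0,0.6]
    - [0,0,0,0,1]
    - [0,0,0,0,1]
    - [0,0,0,0,1]
    - [-1,0,0,0,1]
    - [-2.5,0,0,0,1]
    - [-3,0,0,0,1]
    - [-3,0,0,0,1]
    - [-2,0,0,0,1]

```text
time: 7.5
eef_pos: [0.6596, -0.211, 0.3126]
tcp_rot: [0.474, 0.523, -0.474, 0.526]
contact_force: [0.1, -0.1, -0.4]
opening: 1.0
```

Run:
```python
from h import *
print(readout.get_state()["eef_pos"],readout.get_state()["opening"])
plan([.6245,.122,.31],6,9,1)
T=snap("top","top2");S=snap("scene","scene2")
f=lambda c,x,y,w,h:cv2.resize(c["frame"][y:y+h,x:x+w],(w*4,h*4),interpolation=cv2.INTER_CUBIC)
save(np.vstack([f(T,180,110,190,70),f(S,140,190,190,70)]),"lathe2")
```

```text
[ 0.65962748 -0.21101299  0.31261443] 1.0000007071500923
dh 0.17 D [-3.51 33.3  -0.26]
[[np.float64(0.03), np.float64(-0.01), np.float64(-3.72), np.float64(-0.2)], [np.float64(0.03), np.float64(-0.0), np.float64(-3.72), 0], [np.float64(0.03), np.float64(-0.0), np.float64(-3.72), 0], [np.float64(0.03), np.float64(-0.0), np.float64(-3.72), 0], [np.float64(0.03), np.float64(-0.0), np.float64(-3.72), 0], [np.float64(0.03), np.float64(-0.0), np.float64(-3.72), 0], [np.float64(0.03), np.float64(-0.0), np.float64(-3.72), 0], [np.float64(0.03), np.float64(-0.0), np.float64(-3.72), 0], [np.float64(0.03), np.float64(-0.0), np.float64(-3.72), 0]]
```

View pics/lathe2.png

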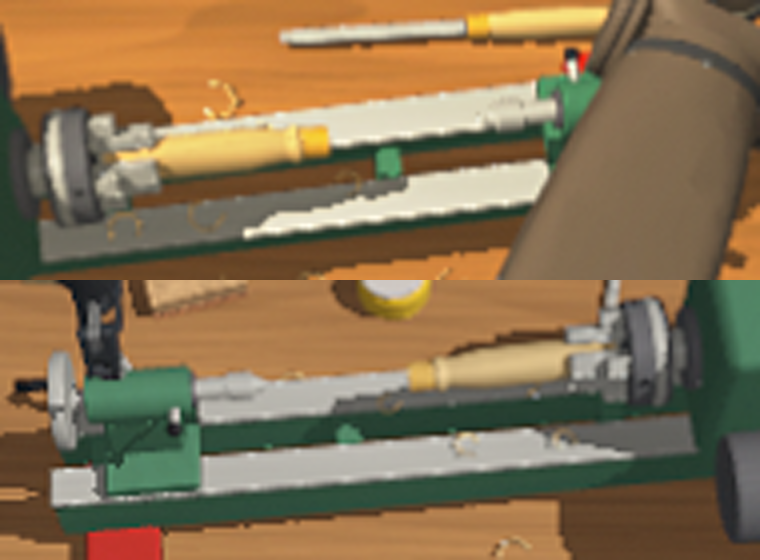

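The tailstock is back at its stop, with the barrel in the scene crop moved to (140,393). The handle hasn't moved: brass end at (328,141) top and (408,376) scene. Moving over the handle's grip.

>>> drive_tool:
  steps:
    - [0,0,-2.5,-0.2,1]
    - [0,0,-4,0,1]
    - [0,0,-4.2,0,1]
    - [0,0,-4.2,0,1]
    - [0,0,-4.2,0,1]
    - [0,0,-4.2,0,1]
    - [0,0,-4.2,0,1]
    - [0,0,-4,0,1]
    - [0,0,-2,0,1]
    - [0,0,0,0,1]

```text
time: 8.6
eef_pos: [0.6227, 0.1255, 0.3069]
tcp_rot: [0.472, 0.527, -0.472, 0.526]
contact_force: [0.2, -0.6, 0.0]
opening: 0.999
```

Run:
```python
from h import *
plan([.6245,.122,.182],6,5,1)
```

```text
dh -0.28 D [  0.18  -0.35 -12.49]
[[np.float64(2.5), np.float64(0.03), np.float64(0.07), np.float64(0.3)], [np.float64(2.5), np.float64(0.03), np.float64(0.07), 0], [np.float64(2.5), np.float64(0.03), np.float64(0.07), 0], [np.float64(2.5), np.float64(0.03), np.float64(0.07), 0], [np.float64(2.5), np.float64(0.03), np.float64(0.07), 0]]
```

>>> drive_tool:
  steps:
    - [2,0.1,0.2,0.3,1]
    - [3,0.1,0.2,0,1]
    - [3,0,0,0,1]
    - [2,0,0,0,1]
    - [1.5,0,0,0,1]
    - [0.9,0,0,0,1]
    - [0,0,0,0,1]

```text
time: 9.3
eef_pos: [0.6255, 0.1186, 0.1828]
tcp_rot: [0.474, 0.525, -0.475, 0.524]
contact_force: [-0.4, -0.4, 0.3]
opening: 0.997
```

>>> drive_tool:
  steps:
    - [0,0,0,0,0.6]
    - [0,0,0,0,0.45]
    - [0,0,0,0,0.42]
    - [0,0,0,0,0.3]
    - [0,0,0,0,0.3]
    - [0,0,0,0,0.3]
  force: 25

```text
time: 9.9
eef_pos: [0.6241, 0.1186, 0.1859]
tcp_rot: [0.472, 0.526, -0.476, 0.524]
contact_force: [-9.1, -1.9, 6.0]
opening: 0.409
```

>>> drive_tool:
  steps:
    - [0,-0.2,0,0,0.3]
    - [-0.3,0,0,0,0.3]
    - [0,0,0,0,0.3]

```text
time: 10.2
eef_pos: [0.6239, 0.1188, 0.1875]
tcp_rot: [0.474, 0.525, -0.474, 0.525]
contact_force: [-2.7, -1.0, -0.6]
opening: 0.414
```

```bash
cat >> h.py <<'E'
def ferr(c,x,y,w,h,lo=(18,150,110),hi=(28,255,255)):
    "weighted centroid of the brass-coloured blob in the window"
    hsv=cv2.cvtColor(c["frame"][y:y+h,x:x+w],cv2.COLOR_RGB2HSV); m=cv2.inRange(hsv,lo,hi)
    n,l,st,ce=cv2.connectedComponentsWithStats(m); k=1+np.argmax(st[1:,4]); return ce[k]+[x,y],st[k]
E
python3 - <<'E'
from h import *
for t in("top2","scene2"):
    c=load(t); b=(245,138,25,16) if t[0]=="t" else (236,205,18,16)
    print(cv2.cvtColor(c["frame"][b[1]+3:b[1]+12:2,b[0]:b[0]+b[2]:2],cv2.COLOR_RGB2HSV).tolist())
T=snap("top","top3");S=snap("scene","scene3")
f=lambda c,x,y,w,h:cv2.resize(c["frame"][y:y+h,x:x+w],(w*4,h*4),interpolation=cv2.INTER_CUBIC)
save(np.vstack([f(T,180,110,190,70),f(S,140,190,190,70)]),"lathe3")
E
```

```text
[[[19, 72, 195], [24, 84, 237], [25, 28, 227], [22, 41, 217], [24, 89, 239], [20, 72, 216], [20, 75, 224], [18, 107, 227], [20, 86, 230], [24, 30, 228], [24, 32, 228], [24, 32, 228], [24, 31, 228]], [[22, 136, 241], [22, 136, 240], [21, 138, 237], [24, 131, 245], [24, 126, 248], [22, 169, 241], [23, 199, 245], [23, 201, 246], [22, 182, 247], [26, 26, 228], [24, 31, 229], [24, 32, 230], [23, 33, 232]], [[22, 133, 240], [22, 132, 239], [22, 134, 238], [23, 130, 243], [25, 121, 248], [18, 158, 215], [23, 194, 246], [23, 195, 246], [22, 186, 249], [26, 34, 232], [24, 29, 247], [24, 40, 235], [20, 42, 186]], [[21, 140, 234], [20, 139, 231], [20, 139, 228], [20, 139, 231], [22, 135, 242], [18, 150, 190], [18, 200, 222], [18, 201, 219], [18, 201, 218], [41, 50, 71], [54, 55, 69], [58, 54, 66], [67, 95, 59]], [[18, 143, 203], [18, 140, 189], [18, 140, 170], [17, 138, 157], [18, 141, 184], [20, 126, 121], [20, 147, 97], [21, 129, 89], [27, 107, 76], [72, 113, 61], [72, 107, 62], [70, 97, 63], [65, 88, 64]]]
[[[15, 144, 172], [15, 142, 172], [15, 142, 172], [15, 144, 173], [15, 143, 171], [14, 144, 170], [15, 147, 167], [14, 144, 167], [13, 152, 114]], [[15, 144, 179], [14, 145, 180], [15, 145, 180], [16, 148, 178], [18, 147, 189], [18, 148, 181], [19, 110, 158], [20, 97, 214], [19, 98, 200]], [[15, 136, 171], [15, 112, 169], [14, 93, 181], [19, 116, 209], [20, 146, 220], [20, 146, 219], [19, 119, 204], [20, 90, 233], [20, 95, 218]], [[26, 9, 190], [26, 11, 190], [25, 8, 190], [19, 112, 202], [20, 144, 223], [20, 144, 222], [20, 126, 206], [19, 92, 228], [20, 98, 206]], [[23, 12, 190], [22, 15, 193], [23, 13, 154], [17, 93, 170], [19, 154, 185], [19, 156, 182], [18, 146, 159], [19, 105, 187], [18, 95, 134]]]
```

View pics/lathe3.png

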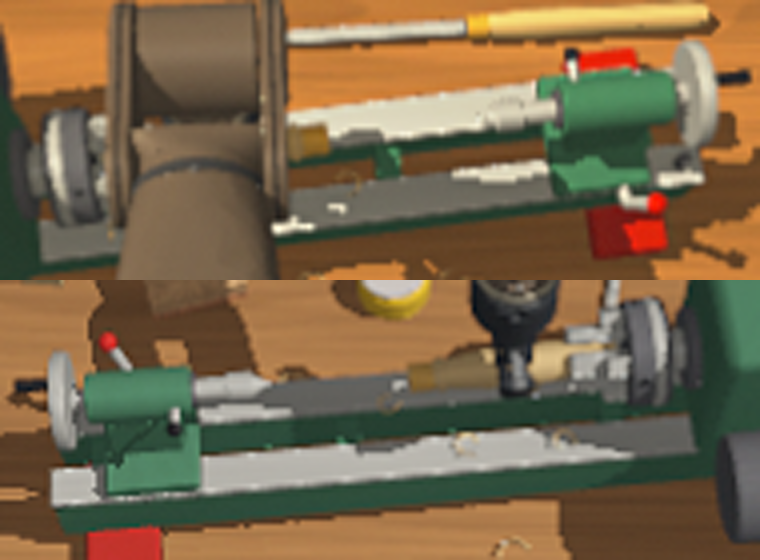

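The handle is in the gripper: finger tip at scene (515,375), brass end still at (409,376). It still droops a little, so I'll lift in small steps to level it in the jaws before drawing.

>>> drive_tool:
  steps:
    - [-0.15,-0.1,0,0,0.3]
    - [-0.15,0,0,0,0.3]
    - [0,0,0,0,0.3]

```text
time: 10.6
eef_pos: [0.6229, 0.1188, 0.1896]
tcp_rot: [0.474, 0.525, -0.475, 0.524]
contact_force: [-0.5, -2.9, -3.5]
opening: 0.41
```

>>> drive_tool:
  steps:
    - [-0.15,0,0,0,0.3]
    - [-0.15,0,0,0,0.3]
    - [0,0,0,0,0.3]

```text
time: 10.9
eef_pos: [0.6228, 0.1189, 0.193]
tcp_rot: [0.474, 0.525, -0.474, 0.524]
contact_force: [-1.0, -1.5, -4.0]
opening: 0.409
```

Run:
```python
from h import *
snap("scene","scene4");snap("top","top4")
for a,b,box in(("scene3","scene4",(236,202,24,18)),("top3","top4",(250,138,16,16)),):
    x,y,w,h=box; g=[cv2.cvtColor(load(k)["frame"][y:y+h,x:x+w],cv2.COLOR_RGB2GRAY).astype(np.float32) for k in(a,b)]
    print(a,b,cv2.phaseCorrelate(g[0],g[1],cv2.createHanningWindow((w,h),cv2.CV_32F)))
S=load("scene4"); print(proj(S,[[.633,.0323,.193],[.633,.0323,.205]]))
```

```text
scene3 scene4 ((0.16967307958527833, -0.6143684957145101), 0.8622405926386515)
top3 top4 ((0.02816200702862126, -0.003243473329639812), 1.0876169786788523)
[[241.39346702 213.71390934]
 [241.36403106 212.14892396]]
```

Run:
```python
from h import *
save(np.vstack([load(k)["frame"][200:222,225:305] for k in("scene2","scene3","scene4")]),"cmp",9)
```

View pics/cmp.png

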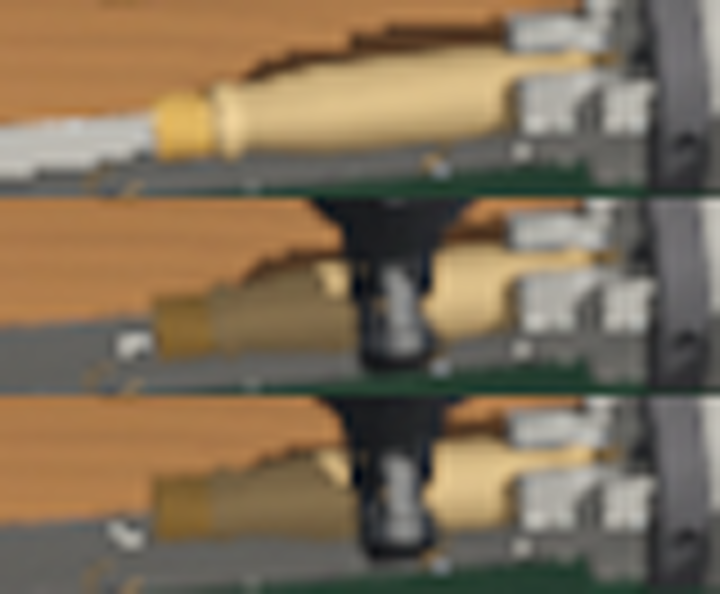

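Comparing the three panels: the brass end first sat at row ~126, went to 130 when gripped, and is at 112 after the lift. That puts its centre at z ≈ 0.206 against the 0.205 axis, so the handle is level. Drawing it out now.

>>> drive_tool:
  steps:
    - [0,0,0,0,0.25]
    - [0,0,0.3,0,0.25]
    - [0,0,0.5,0,0.25]
    - [0,0,0.6,0,0.25]
    - [0,0,0.6,0,0.25]
  force: 45

```text
time: 11.5
eef_pos: [0.625, 0.0988, 0.1932]
tcp_rot: [0.474, 0.525, -0.474, 0.524]
contact_force: [-1.9, 1.4, -4.7]
opening: 0.406
```

Run:
```python
from h import *
s=readout.get_state();M=R.from_quat(s["tcp_rot"]).as_matrix();print(s["eef_pos"],np.degrees(np.arctan2(M[1,1],M[0,1])),s["contact_force"],s["wrist_torque"])
```

```text
[0.62498656 0.09879356 0.19321964] 5.774714711725934 [-1.86415667  1.41607211 -4.73969025] [0.05842066 0.25306288 0.18571854]
```

Low forces, heading good; continuing.

>>> drive_tool:
  steps:
    - [0,0,0.7,0,0.25]
    - [0,0,0.7,0,0.25]
    - [0,0,0.7,0,0.25]
    - [0,0,0.8,0,0.25]
    - [0,0,0.8,0,0.25]
    - [0,0,0.7,0,0.25]
    - [0,0,0.4,0,0.25]
    - [0,0,0,0,0.25]

```text
time: 12.3
eef_pos: [0.6303, 0.0505, 0.1937]
tcp_rot: [0.475, 0.524, -0.474, 0.524]
contact_force: [0.8, 0.1, -1.7]
opening: 0.403
```

>>> drive_tool:
  steps:
    - [-0.5,0,0,0,0.25]
    - [-1.5,0,0,0,0.25]
    - [-2,0,0,0,0.25]
    - [-2.5,0,0,0,0.25]
    - [-2.5,0,0,0,0.25]
    - [-2,0,0,0,0.25]
    - [-1,0,0,0,0.25]
    - [0,0,0,0,0.25]

```text
time: 13.1
eef_pos: [0.6308, 0.0515, 0.3165]
tcp_rot: [0.475, 0.523, -0.473, 0.526]
contact_force: [0.4, -0.1, -1.8]
opening: 0.405
```

Run:
```python
from h import *
s=readout.get_state();M=R.from_quat(s["tcp_rot"]).as_matrix();print(s["eef_pos"],np.degrees(np.arctan2(M[1,1],M[0,1])),s["contact_force"],s["opening"])
T=snap("top","top5");S=snap("scene","scene5")
G=s["eef_pos"]+[0,0,.0187]
for c,n in((T,"t"),(S,"s")): print(n,proj(c,[G,G+[.009,-.087,0],G+[-.009,.098,0]]).round(1))
f=lambda c,x,y,w,h:cv2.resize(c["frame"][y:y+h,x:x+w],(w*4,h*4),interpolation=cv2.INTER_CUBIC)
save(np.vstack([f(T,180,105,190,70),f(S,140,160,190,70)]),"held5")
```

```text
[0.63083114 0.05147277 0.31654481] 5.78539397839388 [ 0.41007562 -0.14895318 -1.79064238] 0.4047364589121185
t [[255.  132.9]
 [284.7 129.5]
 [221.6 136.4]]
s [[246.8 193.3]
 [220.4 195.3]
 [276.4 191.4]]
```

View pics/held5.png

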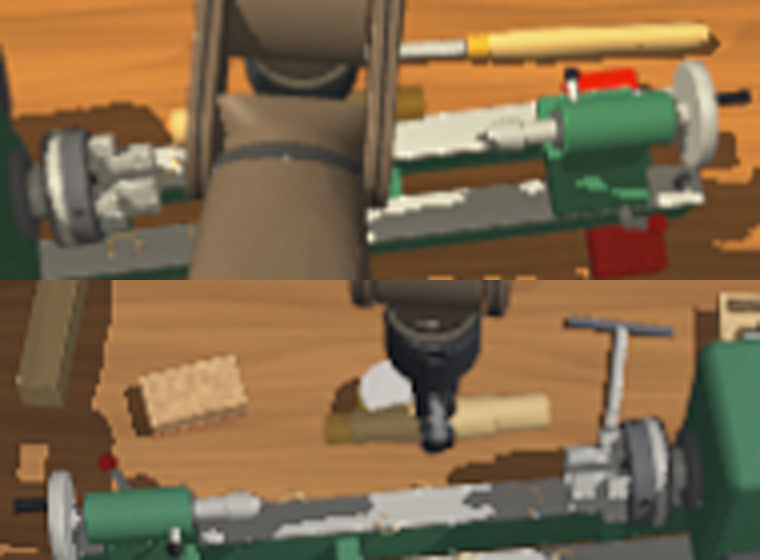

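The handle is out and held. Brass end: scene crop (327,429), top crop (423,102). Spigot end: scene (549,411), top (172,126).

Run:
```python
from h import *
T=load("top5");S=load("scene5")
t=lambda u,v:(180+u/4-.375,105+v/4-.375); s=lambda u,v:(140+u/4-.375,160+(v-280)/4-.375)
F,e=tri(T,t(423,102),S,s(327,429));P,e2=tri(T,t(171,126),S,s(549,411))
d=F-P;L=np.linalg.norm(d);print(F,e,P,e2,L,"yaw",np.degrees(np.arctan2(d[0],-d[1])),"droop",np.degrees(np.arcsin(-d[2]/L)))
print("lens check")
T=load("top2");S=load("scene2")
# ring light: bright pixels in camera regions
for c,(x,y,w,h) in((T,(415,190,30,40)),(S,(90,140,30,30))):
    g=cv2.cvtColor(c["frame"][y:y+h,x:x+w],cv2.COLOR_RGB2HSV); m=cv2.inRange(g,(0,0,150),(40,70,255))
    n,l,st,ce=cv2.connectedComponentsWithStats(m)
    for k in range(1,n):
        if st[k,4]>15:
            cnt=np.argwhere(l==k)[:,::-1].astype(np.float32); el=cv2.fitEllipse(cv2.convexHull(cnt)); print(st[k]+[x,y,0,0,0],np.array(el[0])+[x,y],el[1])
```

```text
[ 0.64066017 -0.03540961  0.32682651] 0.005520507260412069 [0.62367201 0.14928547 0.33160659] 0.00371663489454777 0.18553629796554952 yaw 5.255251697244107 droop 1.4763073036936722
lens check
[422 201  12  20 101] [427.72327709 210.58421898] (10.288636207580566, 19.53413200378418)
[437 201   8  14  81] [441.27301788 206.2465992 ] (7.818953037261963, 15.747284889221191)
[103 146   3  11  21] [104.44713306 150.88618183] (3.2619435787200928, 10.762129783630371)
```

Run:
```python
from h import *
T=load("top2");S=load("scene2")
print(tri(T,(427.9,210.5),S,(104.9,153.0)))
for z in (.225,.23,.235,.24): print(z,onz(T,[(427.9,210.5)],z)[0][:2],onz(S,[(104.9,153.)],z)[0][:2])
plan([.359,-.275,.29],11.9,14,14)
```

```text
(array([ 0.40435788, -0.48957164,  0.2328131 ]), np.float64(0.003071871596183643))
0.225 [ 0.40475856 -0.49511674] [ 0.3996219  -0.49090603]
0.23 [ 0.40440087 -0.49265394] [ 0.40307635 -0.48901461]
0.235 [ 0.40404318 -0.49019115] [ 0.4065308  -0.48712318]
0.24 [ 0.40368549 -0.48772835] [ 0.40998525 -0.48523176]
dh 6.13 D [-27.07 -32.64  -2.28]
[[np.float64(0.16), np.float64(-2.16), np.float64(2.13), np.float64(-0.4)], [np.float64(0.16), np.float64(-2.17), np.float64(2.11), np.float64(-0.4)], [np.float64(0.16), np.float64(-2.19), np.float64(2.09), np.float64(-0.4)], [np.float64(0.16), np.float64(-2.21), np.float64(2.08), np.float64(-0.4)], [np.float64(0.16), np.float64(-2.22), np.float64(2.06), np.float64(-0.4)], [np.float64(0.16), np.float64(-2.24), np.float64(2.04), np.float64(-0.4)], [np.float64(0.16), np.float64(-2.25), np.float64(2.02), np.float64(-0.4)], [np.float64(0.16), np.float64(-2.27), np.float64(2.01), np.float64(-0.4)], [np.float64(0.16), np.float64(-2.28), np.float64(1.99), np.float64(-0.4)], [np.float64(0.16), np.float64(-2.3), np.float64(1.97), np.float64(-0.4)], [np.float64(0.16), np.float64(-2.31), np.float64(1.95), np.float64(-0.4)], [np.float64(0.16), np.float64(-2.33), np.float64(1.94), np.float64(-0.4)], [np.float64(0.16), np.float64(-2.34), np.float64(1.92), np.float64(-0.4)], [np.float64(0.16), np.float64(-2.36), np.float64(1.9), np.float64(-0.4)]]
```

>>> drive_tool:
  steps:
    - [0,-0.6,0.6,-0.4,0.25]
    - [0,-1.2,1.2,-0.4,0.25]
    - [0,-1.8,1.8,-0.4,0.25]
    - [0,-2,2,-0.4,0.25]
    - [0,-2,2,-0.4,0.25]
    - [0,-2,2,-0.4,0.25]
    - [0,-2,2,-0.4,0.25]
    - [0,-2,2,-0.4,0.25]
    - [0,-2,2,-0.4,0.25]
    - [0,-2,2,-0.4,0.25]

```text
time: 14.2
eef_pos: [0.4777, -0.1477, 0.3118]
tcp_rot: [0.455, 0.542, -0.456, 0.54]
contact_force: [-0.3, -0.9, -0.8]
opening: 0.407
```

>>> drive_tool:
  steps:
    - [0,-2,2,-0.4,0.25]
    - [0.2,-2,2,-0.4,0.25]
    - [0.3,-2,2,-0.4,0.25]
    - [0.3,-2,1.8,-0.4,0.25]
    - [0.3,-2,1.5,-0.3,0.25]
    - [0.3,-2,1,0,0.25]
    - [0.3,-1.5,0.5,0,0.25]
    - [0.2,-0.8,0.2,0,0.25]
    - [0,0,0,0,0.25]

```text
time: 15.1
eef_pos: [0.3583, -0.2819, 0.2931]
tcp_rot: [0.447, 0.549, -0.447, 0.547]
contact_force: [1.1, 0.3, -2.1]
opening: 0.402
```

Run:
```python
from h import *
plan([.365,-.3034,.2217],11.9,8,8)
T=snap("top","top6");S=snap("scene","scene6")
f=lambda c,x,y,w,h:cv2.resize(c["frame"][y:y+h,x:x+w],(w*4,h*4),interpolation=cv2.INTER_CUBIC)
save(np.vstack([f(T,315,170,180,72),f(S,65,105,180,72)]),"near6")
```

```text
dh 0.34 D [ 0.67 -2.15 -7.14]
[[np.float64(0.89), np.float64(0.03), np.float64(0.28), np.float64(-0.0)], [np.float64(0.89), np.float64(0.03), np.float64(0.28), np.float64(-0.0)], [np.float64(0.89), np.float64(0.03), np.float64(0.28), np.float64(-0.0)], [np.float64(0.89), np.float64(0.03), np.float64(0.28), np.float64(-0.0)], [np.float64(0.89), np.float64(0.03), np.float64(0.28), np.float64(-0.0)], [np.float64(0.89), np.float64(0.03), np.float64(0.28), np.float64(-0.0)], [np.float64(0.89), np.float64(0.03), np.float64(0.28), np.float64(-0.0)], [np.float64(0.89), np.float64(0.03), np.float64(0.28), np.float64(-0.0)]]
```

View pics/near6.png

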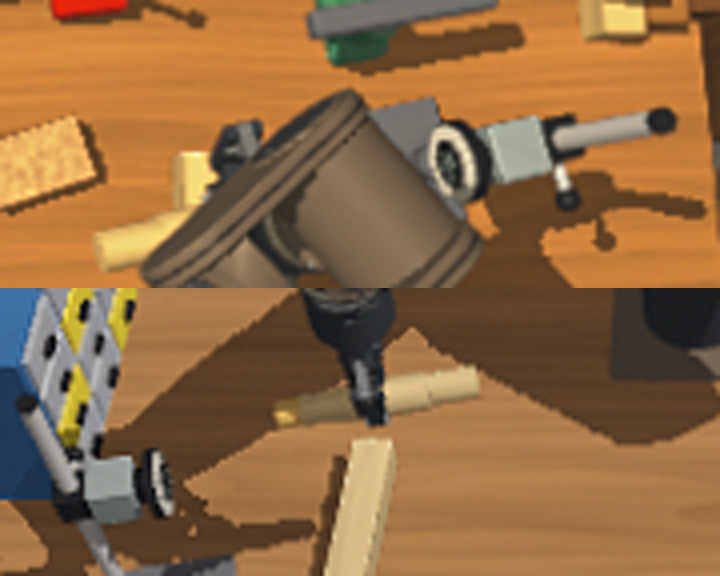

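Brass end at scene (287,413), spigot end (478,382), ring light (155,482) in the crop. In the top view the wrist hides the brass end. Before lowering I'll check the arm's clearance from the camera stand.

Run:
```python
from h import *
T=load("top6");S=load("scene6"); print(readout.get_state()["qpos"].round(3))
save(S["frame"][20:190,30:280],"arm6",3)
for z in(.4,.5,.6): print(z,onz(T,[(315+480/4,170+240/4),(315+350/4,170+95/4)],z).round(3).tolist())
```

```text
[-0.888 -0.259  2.014  0.     1.387 -1.091]
0.4 [[0.34, -0.425, 0.4], [0.438, -0.342, 0.4]]
0.5 [[0.338, -0.374, 0.5], [0.426, -0.3, 0.5]]
0.6 [[0.337, -0.323, 0.6], [0.414, -0.258, 0.6]]
```

View pics/arm6.png

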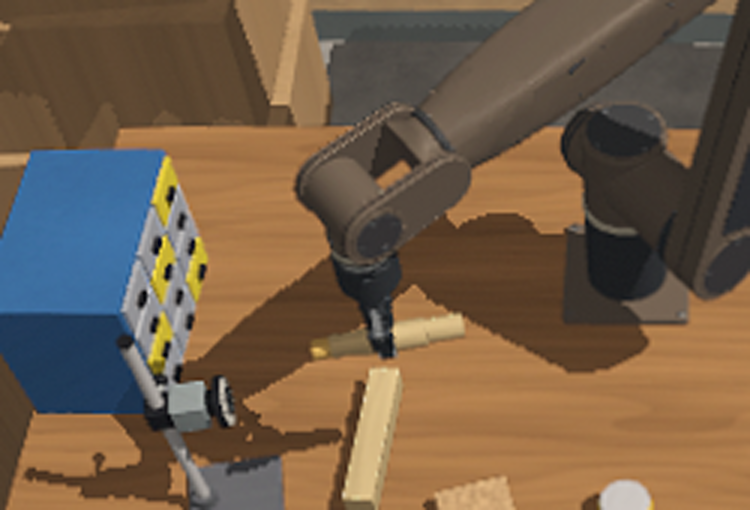

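>>> drive_tool:
  steps:
    - [0.4,0,0.2,0,0.25]
    - [0.8,0,0.3,0,0.25]
    - [1,0.1,0.3,0,0.25]
    - [1.2,0.1,0.3,0,0.25]
    - [1.2,0,0.3,0,0.25]
    - [1.1,0,0.3,-0.3,0.25]
    - [0.8,0,0.3,0,0.25]
    - [0.5,0,0.2,0,0.25]
    - [0,0,0,0,0.25]
    - [0,0,0,0,0.25]

```text
time: 16.2
eef_pos: [0.366, -0.3034, 0.2246]
tcp_rot: [0.445, 0.549, -0.445, 0.55]
contact_force: [0.2, -0.7, -1.7]
opening: 0.409
```

Run:
```python
from h import *
s=readout.get_state();M=R.from_quat(s["tcp_rot"]).as_matrix();print(s["eef_pos"],np.degrees(np.arctan2(M[1,1],M[0,1])),s["contact_force"])
T=snap("top","top7");S=snap("scene","scene7")
p=s["eef_pos"]; h=np.arctan2(M[1,1],M[0,1]); u=np.array([np.sin(h),-np.cos(h),0])
F=p+.0875*u+[0,0,.0103]; P=p-.0975*u+[0,0,.0150]; L=np.array([.4037,-.4875,.232])
print("F",F,"pred scene F,P,lens",proj(S,[F,P,L]).round(1).tolist(),"top",proj(T,[F,P,L]).round(1).tolist())
f=lambda c,x,y,w,h,k:cv2.resize(c["frame"][y:y+h,x:x+w],(w*k,h*k),interpolation=cv2.INTER_CUBIC)
save(np.vstack([f(T,335,180,130,50,6),f(S,80,125,130,50,6)]),"near7")
```

```text
[ 0.36596224 -0.30336318  0.22463813] 11.951282188977 [ 0.19339905 -0.66044766 -1.658904  ]
F [ 0.38408173 -0.38896653  0.23493813] pred scene F,P,lens [[131.4, 148.4], [179.7, 139.9], [105.1, 152.8]] top [[396.9, 217.4], [340.4, 230.6], [426.6, 210.7]]
```

View pics/near7.png

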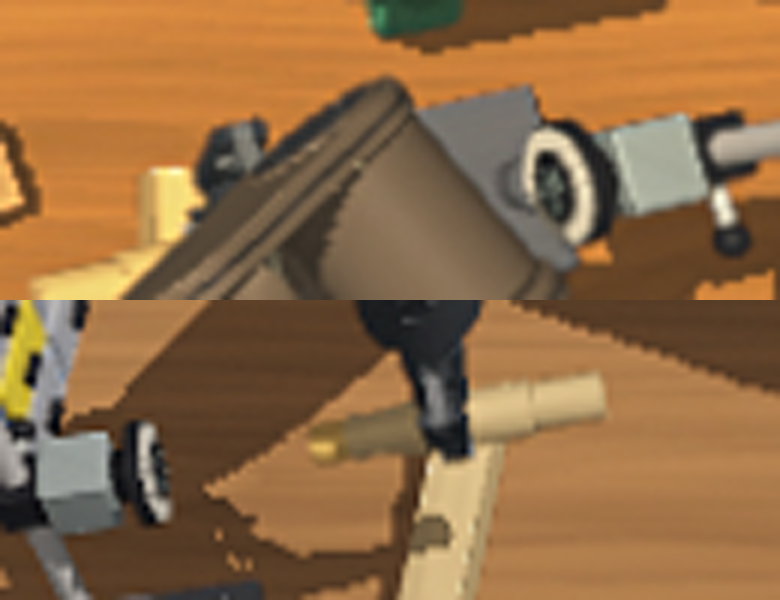

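The brass end in the scene view is at (311,443) crop, which is native (131.4,148.4), exactly as predicted from the tool pose. The spigot end at (604,396) shows the handle level to within about a degree. The ring light is at (152,473) scene and (558,183) top. I'll make a small final trim: 2 mm down, 1 mm sideways, 1 mm back.

>>> drive_tool:
  steps:
    - [0.2,-0.1,-0.1,0,0.25]
    - [0,0,0,0,0.25]
    - [0,0,0,0,0.25]
    - [0,0,0,0,0.25]
    - [0,0,0,0,0.25]
    - [0,0,0,0,0.25]

```text
time: 16.9
eef_pos: [0.3647, -0.3024, 0.2224]
tcp_rot: [0.445, 0.549, -0.445, 0.549]
contact_force: [-0.2, 0.3, -1.1]
opening: 0.404
```

Run:
```python
from h import *
s=readout.get_state();M=R.from_quat(s["tcp_rot"]).as_matrix(); p=s["eef_pos"]; h=np.arctan2(M[1,1],M[0,1]); u=np.array([np.sin(h),-np.cos(h),0])
T=load("top7");S=snap("scene","scene8"); L,e=tri(T,(427.6,210.1),S,(104.9,153.4)); print("lens",L,e)
d=np.array([-.2055,.9787,0])
# handle ends from scene rays met with the handle's vertical plane (through tool, along u)
n=np.array([np.cos(h),np.sin(h),0])
for nm,uv in(("F",(131.4,148.4)),("P",(180.2,140.6))):
    e0,v=ray(load("scene7"),[uv]); p7=np.array([.36596,-.30336,0]); q=e0+v[0]*((p7-e0)@n/(v[0]@n)); print(nm,q)
F=p+.0875*u+[0,0,.0103]
for l in(L,np.array([.4022,-.4842,.232])):
    r=F-l; print("dist",r@d,"lat",r@np.array([-d[1],d[0],0]),"dz",r[2])
print(s["contact_force"],np.abs(s["dq"]).max(),s["opening"],np.degrees(h),s["time"])
```

```text
lens [ 0.40567775 -0.4893572   0.23193436] 0.0026474048970453693
F [ 0.38408656 -0.38892154  0.23480389]
P [ 0.34546673 -0.20662706  0.23496839]
dist 0.1038966006872312 lat 0.0015409235020328552 dz 0.000738479667041575
dist 0.09813456697877597 lat -0.0008029442308630351 dz 0.0006728398636698385
[-0.15429395  0.27719099 -1.11924973] 0.0017943135451269473 0.4041330041702924 11.961483576554498 16.9
```

```bash
python3 -c "
from plant import sign_off; print(sign_off())"
```

```text
the job is handed in; nothing more can be done
None
```

I slid the tailstock back to its stop, drew the handle out of the chuck, and handed in at about 17 s with the arm holding it in front of the lens. The hand-in gave no verdict.

- **Tailstock:** it travelled about 111 mm, and the push rose to 22 N with no further motion, so it was at the stop.
- **Handle:** I lifted it in the slack jaws until it was level, then drew it 68 mm straight out along the spindle axis before lifting it clear.
- **Last checks:** the arm was still and the handle was held with 45 N. The force on the tool was close to the handle's weight.
- **Position at the lens:**

| Check | Estimate |
|---|---|
| Brass end to lens | 98 to 104 mm |
| Offset sideways | within 2 mm |
| Offset in height | about 1 mm |
| Length, checked against 185 mm | 186 mm |

- **Where checks disagreed:**
  - Two ways of locating the lens (ring light in both views, base plate) differ by about 5 mm, hence the distance range.
  - Levelness came out as about 1.5° of droop just after drawing it out and about 0° at the lens.
  - At the lens the wrist hid the brass end in the top view, so its position comes from the scene view and the tool pose.

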